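# Shut the gas stove's cartridge bay and lock the cartridge

## Robot

A 6-joint arm with a two-finger parallel gripper is mounted at the origin on the work surface. World frame = base frame: x ahead of the robot, y to its left, z up, the work surface at z = 0. Lengths are in m, angles in rad, forces in N, time in s.
With the tool pointing down it reaches from about 0.4 to 0.825 m from the base axis. Payload 7 kg.
Tool frame: the origin (TCP) lies midway between the tips of the shut fingers; the grasp point (between the pads) lies 19 mm behind it; z points along the fingers, y is the line along which they close (so a half turn about z gives the same grasp; the last joint's range is limited). The gripper opens to 88 mm and grips with 3 to 60 N. Pads are 19 mm wide; open, the fingers measure 130 mm over their backs; the gripper's body (78 mm by 193 mm) begins 47 mm behind the grasp point.
Start: joints at [1.425, 0.359, 0.012, 0, -1.224, -0.288], TCP at [0.284, 0.612, 0.227] pointing down, gripper open.
Joint ranges: [-3.07, 3.07], [-1.43, 2.12], [-1.02, 1.25], [-3.03, 1.67], [-3.05, -0], [-3.03, 3.03]. Speed limits (rad/s): [2.39, 2.39, 3.01, 3.14, 3.14, 3.14].

## Interface

Orientations are given as [roll, pitch, yaw] about the fixed x, y, z axes, in that order (R = Rz(yaw) Ry(pitch) Rx(roll)).
In Python, from station import arm gives the robot as it stands.
- The arm moves only by the tool servo_tool, never from a script. Its argument "deltas" is a list of rows, each a list of 7 numbers: the closure, from -1 (fully open) to 1 (shut), then the shift along the tool's x, y, z in mm, then the turn, a rotation vector about the tool's x, y, z in degrees. In form: [[gripper, x, y, z, ax, ay, az], ...]. A call has 1 to 20 rows; each row shifts and turns the commanded pose from where the row before left it, along the tool's axes as they then stand; what a row does not reach is not made up. A row lasts 1/12 s, in which the tool goes at most 41.7 mm and 7.16 degrees, less where a joint would pass 70% of its speed; a pose out of reach is approached as far as the arm can. A call is refused whole if a number of a shift passes 41.7 or a number of a turn 7.16, either way. A call with a gripper value outside its range is refused whole. The fingers move at their own pace and stop on an object; "squeeze" is the grip in N (left out, the last holds). Time passes only in rows, so rows that do not move let the fingers close. It gives the time, the measured TCP pose, the force, the opening and the grip force at its end, in the units of the state.
- arm.get_state(): the state, without advancing time (a new reading comes with each control period).
- arm.grab_frame(name): name is "scene" or "top" or "wrist"; returns a dict with "color" (420x560x3 uint8, red, green, blue), "K" (3x3 intrinsics, pixels), "position" and "orientation" of the camera in the world. Camera axes: x right, y down, z forward; pixel columns grow to the right and rows downward; lengths in m; the calibration is good to about 2 mm. A picture is of the moment at which its call begins. There is no depth.
- arm.job_done(): hands the job in; it is judged then, once.
Trained networks look in a picture, given as the dict that the camera call returned (one of the last four; its "shot" number tells which), for a name from the list of things; names that differ only in an ending like _2 or _b are one class to them, and where a whole thing is asked for, a point or a joint stands for the part that bears it (a point fixed in the world has none). Each returns a list of dicts, best first, with "conf" (0 to 1); they miss things now and then, are a little off and sometimes report something else, mostly with a low value. They report only what shows in the picture. A call takes as long as a camera call.
- arm.recognise(query, picture): "at" ([x, y, z] in m, in the coordinates of the camera as it stood for that picture, good to about 4 mm: the middle of the surface that is visible of it).
The state is a dict: "t": time; "q": joint angles; "qd": joint speeds; "joint_efforts": joint torques, N m; "eef_pos": TCP position; "ee_rot": TCP orientation; "force": force on the tool from outside, world axes, zero at the start; "moment": the same for the moment, N m; "width": finger opening in m; "gripper_force": force on a finger pad.
Only numpy, scipy, OpenCV 4.12 (cv2) and the standard library are available. Lean on these libraries where they do the work, as an engineer would, in place of code of your own. Each camera call takes 0.05 s, during which the arm holds its last target. There are 200 camera calls.

## Task

Make the portable gas stove on the counter ready to light: the gas cartridge already lies in its bay, so push the bay's open cover over and down until it is fully shut, and then push the red lock lever on the stove's front down until it snaps over and stays down. Nothing is to be picked up: do not lift, tip or drag the stove, leave its ignition knob at off, and leave the other things on the counter where they stand.

Things in the scene. Friction and masses are not known exactly. Their poses are not given: they have to be found in the camera images.
- stove: Portable gas stove, loose on rubber feet, 2 kg or more, green shell 280 mm deep (x), 336 wide (y), 68 high; pan support to 95 mm, centred at y +50. Origin: centre of its underside. x points from the front panel (at x -142 mm, with lever and knob) to the back, +y is the burner side, z up. Cartridge bay on the -y side: x -95 to +125, y -162 to -72 mm.
- cover (a joint): Hinge of the bay's light green sheet-steel cover (212 mm long along the stove's x, reaches 100 mm from the hinge, a 19 mm high arch). 0: shut over the bay; grows as it opens up and outward to -y; 1.57: upright; at most 2.0. Starts between 1.3 and 1.95. Stiff (0.16 N m, about 2 N at the free edge): it stays where it is left and must be pushed all the way down.
- cover_hinge (a point): Middle of the cover's hinge line, which runs along the stove's x axis on the outer (-y) edge of the bay, 67 mm above the counter.
- cover_top (a point): Point on the cover's outer face (its top face when shut), halfway along, 75 mm from the hinge line, 19 mm outward from the plane through hinge line and free edge; 86 mm above the counter when shut. Pushing here shuts the cover.
- lock_lever (a joint): Cartridge lock lever in a vertical slot of the front panel, 45 mm to -y of the stove's middle. 0: up, unlocked (the start); grows as it goes down; 0.8: down, locked. An over-centre spring holds it at either end: about 10 N on the cap starts it, less is needed towards the middle at 0.4, beyond which it snaps to the other end. It pushes the cartridge 8 mm forward.
- lever_tip (a point): Centre of the upper face of the lever's red cap (20 mm along x, 26 wide, 9 thick). The pivot lies 22 mm behind the panel and 44 mm above the counter, the cap's centre 45 mm from it: this point is 16 to 20 mm in front of the panel, 66 mm above the counter when up, 31 mm when down. Push it straight down from above.
- knob (a joint): Black ignition knob on the front panel, 48 mm across, standing out 23 mm, centred 118 mm to the -y side of the stove's middle, 44 mm above the counter. 0 is off, grows to 1.6 when turned. Must stay off.
- spare_cartridge: Bystander: spare gas cartridge standing upright, white and blue with a red cap, 66 mm across, 198 mm high. Origin: centre of its underside.
- mug: Bystander: steel mug with sauce and a spoon in it, 94 mm across, 92 mm high, handle at its +y. Origin: centre of its underside.
- chili_jar: Bystander: jar of chili oil, dark red, steel lid, 84 mm across, 113 mm high. Origin: centre of its underside.
- vinegar: Bystander: amber bottle, 62 mm across, 210 mm high. Origin: centre of its underside.
- basket: Bystander: yellow perforated basket of wrapped chopsticks, 105 x 270 x 72 mm. Origin: centre of its underside.
- sauce_dish: Bystander: small blue dish, 92 mm across, 26 mm high. Origin: centre of its underside.

How it is judged:
By the outcome, as a careful person would: the job done as asked, in the order asked, and still so for the second after the job is handed in, with the robot touching nothing.
It also fails if it takes over 56 s, if anything falls off the work surface, if the arm or the gripper's body presses on something with over 40 N, if the wrist force passes 120 N, or if a joint passes its speed limit or range.

## Working session

There is one attempt and no reset: what is moved stays moved. The work goes in short steps, Python scripts to look and compute and a tool call to move; the robot and the scene stay as the last step left them, time stands still between calls to the robot, and variables do not carry over. Pictures are saved under pics/ and viewed, at most 10 in all, crops included, and the job is handed in when it is done.

Besides the shell and the picture viewer there is one more tool, called after "Request:" by a JSON object that holds its "method" and its "body", one argument or row to a line. servo_tool: Moves the arm, as the interface text tells. Its arguments: {"type":"object","properties":{"deltas":{"type":"array","items":{"type":"array","items":{"type":"number"}}},"squeeze":{"type":"number"}},"required":["deltas"]}

```bash
mkdir -p pics
cat > h.py <<'E'
from station import arm
import numpy as np, cv2
from scipy.spatial.transform import Rotation as R
def rot(o):
    o=np.array(o,float)
    if o.shape==(3,3): return o
    return R.from_euler('xyz',o).as_matrix() if o.size==3 else R.from_quat(o).as_matrix()
def world(f,p): return rot(f["orientation"])@np.array(p)+np.array(f["position"])
def proj(f,w):
    c=rot(f["orientation"]).T@(np.array(w)-np.array(f["position"])); u=np.array(f["K"])@c; return (u[:2]/u[2]).round(0)
def ray(f,uv,z):
    d=rot(f["orientation"])@np.linalg.inv(np.array(f["K"]))@np.array([*uv,1.]); p=np.array(f["position"]); return p+d*(z-p[2])/d[2]
def save(f,n): cv2.imwrite(f"pics/{n}.png",cv2.cvtColor(f["color"],cv2.COLOR_RGB2BGR))
E
python3 - <<'E'
from h import *
print(arm.get_state())
for n in("scene","top"):
    f=arm.grab_frame(n);save(f,n+"0");print(n,f["position"],f["orientation"])
    for q in("stove","cover_hinge","cover_top","lever_tip","knob","spare_cartridge","mug","chili_jar","vinegar","basket","sauce_dish","cover","lock_lever"):
        for d in arm.recognise(q,f)[:2]: print(q,round(d["conf"],2),world(f,d["at"]).round(3),proj(f,world(f,d["at"])), [k for k in d if k not in("conf","at")])
E
```

```text
{'t': 0.0, 'q': array([ 1.42510037e+00,  3.59389695e-01,  1.10838770e-02, -3.68938341e-04,
       -1.22411009e+00, -2.88077820e-01]), 'qd': array([ 3.15880707e-04, -2.26739046e-04, -3.80453611e-04, -7.10158338e-05,
       -3.42887442e-04,  7.04416746e-04]), 'joint_efforts': array([-3.95219777e-04, -5.82717597e+01,  2.93045783e+01,  6.99737549e+00,
        6.94096714e-03, -1.48094314e-04]), 'eef_pos': array([0.28352813, 0.61203149, 0.22562838]), 'ee_rot': array([ 3.13994126e+00, -1.27652103e-04, -4.33899308e-01]), 'force': array([ 0.0475197 , -0.88190327, -0.27699977]), 'moment': array([ 0.02639728, -0.00331487, -0.02698655]), 'gripper_force': 0.0, 'width': 0.08761236775804356}
scene [ 1.75361453 -0.39321169  1.18177407] [-2.26080462 -0.0098604   1.27762762]
stove 0.64 [0.65  0.048 0.064] [307. 239.] []
cover_hinge 0.91 [ 0.629 -0.111  0.136] [254. 227.] []
cover_top 0.95 [ 0.627 -0.111  0.138] [254. 226.] []
lever_tip 0.42 [0.438 0.023 0.061] [279. 199.] []
spare_cartridge 0.61 [0.503 0.328 0.132] [374. 178.] []
mug 0.9 [0.601 0.335 0.059] [386. 213.] []
mug 0.43 [0.44  0.022 0.064] 
[... 342 characters left out ...]
3 0.073] [349. 157.] []
top [ 0.347333   -0.02036253  1.58663435] [-3.04895396  0.02490755 -1.59068754]
stove 0.94 [0.601 0.049 0.068] [268. 185.] []
stove 0.27 [0.266 0.335 0.113] [189. 278.] []
cover_hinge 0.82 [ 0.607 -0.101  0.154] [310. 178.] []
cover_top 0.8 [ 0.604 -0.102  0.156] [310. 179.] []
knob 0.59 [ 0.445 -0.052  0.066] [297. 227.] []
spare_cartridge 0.69 [0.476 0.335 0.179] [184. 218.] []
mug 0.61 [0.59  0.343 0.044] [191. 191.] []
chili_jar 0.87 [0.265 0.332 0.11 ] [190. 279.] []
vinegar 0.73 [0.417 0.527 0.134] [133. 237.] []
basket 0.8 [ 0.552 -0.552  0.053] [431. 195.] []
sauce_dish 0.62 [ 0.283 -0.45   0.014] [404. 269.] []
cover 0.65 [ 0.602 -0.106  0.156] [312. 179.] []
```

Run:
```python
import cv2
a=cv2.imread("pics/top0.png")[130:270,170:370];b=cv2.imread("pics/scene0.png")[140:320,200:420]
cv2.imwrite("pics/c_top.png",cv2.resize(a,(800,560),interpolation=cv2.INTER_CUBIC))
cv2.imwrite("pics/c_scene.png",cv2.resize(b,(733,600),interpolation=cv2.INTER_CUBIC))
```

```text
(no output)
```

View pics/c_top.png

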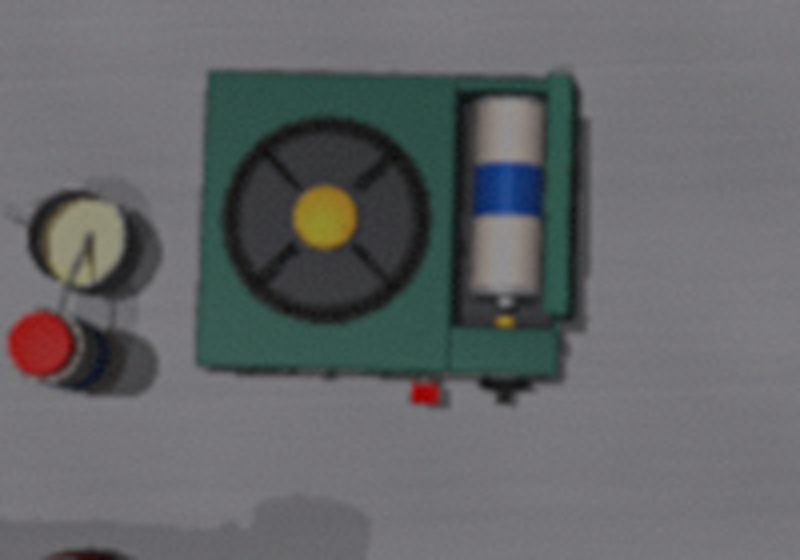

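View pics/c_scene.png

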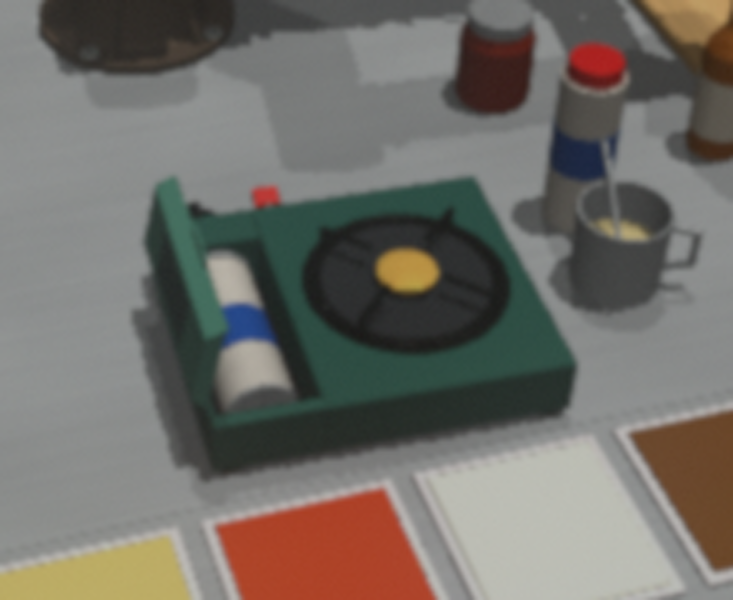

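The top crop (4x, offset 170,130) shows the stove's top face with corners at about (209,71), (197,365) and (558,375). The red lever is at (425,391), the knob at (505,390), and the cover stands about upright, spanning x 548–575.

Run:
```python
from h import *
f=arm.grab_frame("top")
w=lambda u,v,z: ray(f,(170+u/4,130+v/4),z)
bl,fl,fr=w(209,71,.068),w(197,365,.068),w(558,375,.068)
print(bl,fl,fr,np.linalg.norm(bl-fl),np.linalg.norm(fl-fr))
d=bl-fl;e=fl-fr
y1=np.arctan2(d[1],d[0]);y2=np.arctan2(-e[0],e[1]);yaw=(y1*280+y2*336)/616
print("yaw",y1,y2,yaw)
# red cap centroid
im=f["color"].astype(int);m=(im[...,0]>130)&(im[...,1]<60);m[:, :260]=0;m[:, 295:]=0;m[:215]=0;m[235:]=0
v,u=np.nonzero(m);print(len(u),u.mean(),v.mean());lev=ray(f,(u.mean(),v.mean()),.066);print("lev",lev)
Rz=R.from_euler('z',yaw).as_matrix()
c=(bl+fr)/2; 
o1=c-[0,0,.068]; o2=lev-Rz@[-.160,-.045,.066]; print("origins",o1,o2)
for o in(o1,o2):
  print("cover edges",[ (Rz.T@(w(u,v,.15)-o)).round(3) for u,v in((548,310),(572,310),(548,75),(572,72))])
g=arm.grab_frame("scene")
for p in arm.recognise("cover_top",g)[:1]+arm.recognise("lever_tip",g)[:1]: print(Rz.T@(world(g,p["at"])-o1))
```

```text
[0.74614711 0.21898583 0.068     ] [0.47034659 0.23211385 0.068     ] [ 0.45392818 -0.09948206  0.068     ] 0.27611278808348255 0.3320021205707792
yaw -0.04756375999259354 -0.04947290644349952 -0.04860511260217862
23 275.39130434782606 227.56521739130434
lev [0.44274467 0.02577074 0.066     ]
origins [6.00037649e-01 5.97518881e-02 5.55111512e-17] [6.04742084e-01 6.29438365e-02 5.55111512e-17]
cover edges [array([-0.088, -0.152,  0.15 ]), array([-0.087, -0.173,  0.15 ]), array([ 0.12 , -0.148,  0.15 ]), array([ 0.124, -0.169,  0.15 ])]
cover edges [array([-0.092, -0.156,  0.15 ]), array([-0.092, -0.176,  0.15 ]), array([ 0.116, -0.151,  0.15 ]), array([ 0.119, -0.172,  0.15 ])]
[ 0.03423351 -0.1681816   0.13892757]
[-0.15650657 -0.04591513  0.06385624]
```

Request:
{"method": "servo_tool", "body": {
  "deltas": [
    [1,0,0,-20,0,0,-5.5],
    [1,0,0,-20,0,0,-5.5],
    [1,0,0,-20,0,0,-5.5],
    [1,0,0,-20,0,0,-5.5],
    [1,16,35,0,0,0,0],
    [1,16,35,0,0,0,0],
    [1,16,35,0,0,0,0],
    [1,16,35,0,0,0,0],
    [1,16,35,0,0,0,0],
    [1,16,35,0,0,0,0],
    [1,16,35,0,0,0,0],
    [1,16,35,0,0,0,0],
    [1,16,35,0,0,0,0],
    [1,16,35,0,0,0,0],
    [1,16,35,0,0,0,0],
    [1,16,35,0,0,0,0],
    [1,16,35,0,0,0,0],
    [1,16,35,0,0,0,0],
    [1,16,35,0,0,0,0],
    [1,16,35,0,0,0,0]
  ],
  "squeeze": 10
}}

```text
t: 3.27
eef_pos: [0.5118, 0.0385, 0.307]
ee_rot: [-3.141, -0.001, -0.05]
force: [0.9, 0.6, 0.3]
width: 0.0001
gripper_force: 0.0
```

Run:
```python
from h import *
f=arm.grab_frame("wrist");save(f,"w1");print(f["position"],f["orientation"])
for q in("lever_tip","knob","cover_top","cover_hinge","stove"):
    for d in arm.recognise(q,f)[:2]: print(q,round(d["conf"],2),world(f,d["at"]).round(3),proj(f,world(f,d["at"])))
o=np.array([.602,.061,0]);Rz=R.from_euler('z',-.0486).as_matrix()
for p in([-.160,-.045,.066],[-.14,-.168,.068],[-.14,.168,.068],[-.165,-.118,.044],[-.091,-.162,.067]): print(p,proj(f,o+Rz@p))
```

```text
[0.58556169 0.03473132 0.46542076] [ 2.86791158e+00  2.84920413e-04 -1.62014117e+00]
lever_tip 0.68 [0.439 0.031 0.064] [291. 236.]
knob 0.76 [ 0.448 -0.044  0.066] [351. 227.]
cover_top 0.95 [ 0.597 -0.101  0.153] [437.  94.]
cover_hinge 0.5 [0.297 0.331 0.03 ] [ 93. 327.]
stove 0.59 [0.596 0.043 0.067] [274. 107.]
[-0.16, -0.045, 0.066] [297. 236.]
[-0.14, -0.168, 0.068] [397. 221.]
[-0.14, 0.168, 0.068] [125. 221.]
[-0.165, -0.118, 0.044] [351. 234.]
[-0.091, -0.162, 0.067] [395. 182.]
```

View pics/w1.png

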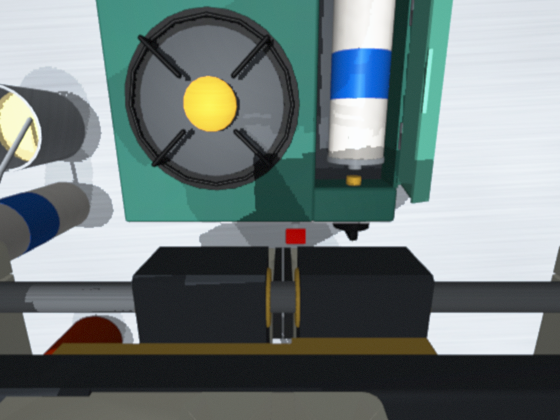

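The wrist view shows the lever at (296,236) and the stove's front edge on row 221. Both match the estimated stove pose to within 1 px, so I'm moving to the outer side of the cover.

Request:
{"method": "servo_tool", "body": {
  "deltas": [
    [1,17.5,37,0,0,0,0],
    [1,17.5,37,0,0,0,0],
    [1,17.5,37,0,0,0,0],
    [1,17.5,37,0,0,0,0],
    [1,17.5,37,0,0,0,0],
    [1,17.5,37,0,0,0,0],
    [1,0,5,28,0,0,0],
    [1,0,0,28,0,0,0],
    [1,0,0,28,0,0,0],
    [1,0,0,28,0,0,0],
    [1,0,0,28,0,0,0],
    [1,0,0,28,0,0,0],
    [1,0,0,0,0,0,0],
    [1,0,0,0,0,0,0]
  ]
}}

```text
t: 4.73
eef_pos: [0.6047, -0.1902, 0.1378]
ee_rot: [3.141, 0.003, -0.048]
force: [1.1, -0.2, 1.1]
width: 0.0008
gripper_force: 0.0
```

Request:
{"method": "servo_tool", "body": {
  "deltas": [
    [1,0,-12,0,0,0,0],
    [1,0,-12,0,0,0,0],
    [1,0,-12,0,0,0,0],
    [1,0,-9,0,0,0,0],
    [1,0,-9,0,0,0,0],
    [1,0,-9,0,0,0,0],
    [1,0,-9,0,0,0,0],
    [1,0,-9,0,0,0,0],
    [1,0,-9,-1,0,0,0],
    [1,0,-9,-1,0,0,0],
    [1,0,-7,2,0,0,0],
    [1,0,-6,3,0,0,0],
    [1,0,-6,4,0,0,0],
    [1,0,0,0,0,0,0]
  ]
}}

```text
t: 5.9
eef_pos: [0.6109, -0.0725, 0.1307]
ee_rot: [-3.141, 0.001, -0.049]
force: [-0.4, -0.2, -0.1]
width: 0.0002
gripper_force: 0.0
```

Run:
```python
from h import *
f=arm.grab_frame("scene");a=f["color"][140:320,200:420];cv2.imwrite("pics/s2.png",cv2.cvtColor(cv2.resize(a,(660,540)),cv2.COLOR_RGB2BGR))
```

```text
(no output)
```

View pics/s2.png

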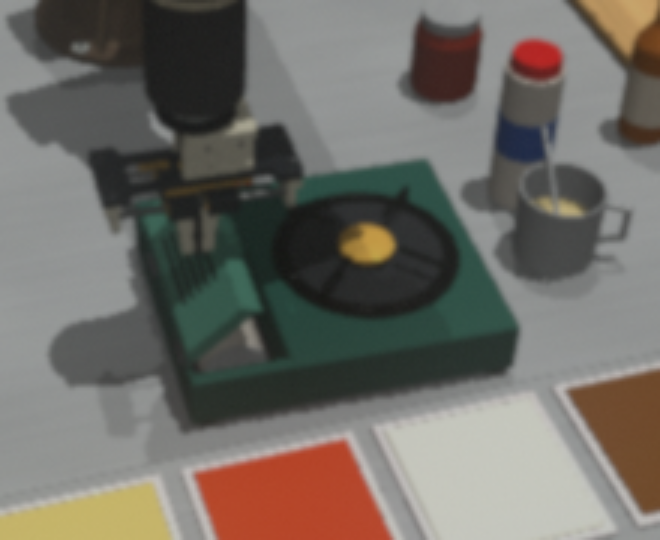

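The cover is over at about 40° and following the fingertips, with the stove still in place. I'll keep pushing down.

Request:
{"method": "servo_tool", "body": {
  "deltas": [
    [1,0,-6,4,0,0,0],
    [1,0,-6,4,0,0,0],
    [1,0,-6,4,0,0,0],
    [1,0,-6,5,0,0,0],
    [1,0,-6,5,0,0,0],
    [1,0,-5,5,0,0,0],
    [1,0,-4,5,0,0,0],
    [1,0,-3,4,0,0,0],
    [1,0,-2,4,0,0,0],
    [1,0,0,2,0,0,0],
    [1,0,0,0,0,0,0]
  ]
}}

```text
t: 6.87
eef_pos: [0.6129, -0.0296, 0.0889]
ee_rot: [3.142, 0.001, -0.05]
force: [-0.2, -0.2, -0.3]
width: 0.0003
gripper_force: 0.0
```

Request:
{"method": "servo_tool", "body": {
  "deltas": [
    [1,0,0,2,0,0,0],
    [1,0,0,1,0,0,0],
    [1,0,0,1,0,0,0],
    [1,0,0,0,0,0,0]
  ]
}}

```text
t: 7.2
eef_pos: [0.6134, -0.0298, 0.0866]
ee_rot: [-3.142, -0.001, -0.05]
force: [-2.1, 1.5, 7.1]
width: 0.0003
gripper_force: 3.4
```

Request:
{"method": "servo_tool", "body": {
  "deltas": [
    [1,0,0,1,0,0,0],
    [1,0,0,1,0,0,0],
    [1,0,0,0,0,0,0],
    [1,0,0,0,0,0,0]
  ]
}}

```text
t: 7.53
eef_pos: [0.6134, -0.0298, 0.0864]
ee_rot: [-3.142, -0.002, -0.049]
force: [-7.2, 1.5, 19.8]
width: 0.0003
gripper_force: 10.1
```

Request:
{"method": "servo_tool", "body": {
  "deltas": [
    [1,0,0,-10,0,0,0],
    [1,0,0,-30,0,0,0],
    [1,0,0,-30,0,0,0],
    [1,-30,-9,0,0,0,0],
    [1,-30,-9,0,0,0,0],
    [1,-30,-9,0,0,0,0],
    [1,-30,-9,0,0,0,0],
    [1,-30,-9,0,0,0,0],
    [1,-28,0,0,0,0,0],
    [1,0,0,0,0,0,0],
    [1,0,0,0,0,0,0]
  ]
}}

```text
t: 8.45
eef_pos: [0.4368, 0.0242, 0.1544]
ee_rot: [-3.141, -0.002, -0.049]
force: [0.3, -0.2, 0.6]
width: 0.0006
gripper_force: 0.0
```

Run:
```python
from h import *
f=arm.grab_frame("wrist");save(f,"w2")
print(arm.recognise("lever_tip",f)[:1])
for d in arm.recognise("lever_tip",f)[:1]+arm.recognise("cover_top",f)[:1]: print(world(f,d["at"]),proj(f,world(f,d["at"])))
o=np.array([.602,.061,0]);Rz=R.from_euler('z',-.0486).as_matrix()
for p in([-.160,-.045,.066],[-.14,-.168,.068],[-.14,.168,.068],[.015,-.087,.086]): print(p,o+Rz@p,proj(f,o+Rz@p))
s=arm.get_state();print(s["eef_pos"],proj(f,s["eef_pos"]))
t=arm.grab_frame("top")["color"][130:270,170:370]
cv2.imwrite("pics/t2.png",cv2.cvtColor(cv2.resize(t,(800,560),interpolation=cv2.INTER_CUBIC),cv2.COLOR_RGB2BGR))
```

```text
[{'at': [-0.0055, 0.0033, 0.2556], 'conf': 0.75}]
[0.43873301 0.02956771 0.0675998 ] [275. 215.]
[ 0.54128227 -0.0465867   0.08414714] [387.  60.]
[-0.16, -0.045, 0.066] [0.44000278 0.02382607 0.066     ] [283. 212.]
[-0.14, -0.168, 0.068] [ 0.45400372 -0.10000031  0.068     ] [449. 187.]
[-0.14, 0.168, 0.068] [0.47032689 0.23560296 0.068     ] [ -5. 187.]
[0.015, -0.087, 0.086] [ 0.61275575 -0.02662599  0.086     ] [357. -76.]
[0.43839551 0.02406703 0.15366341] [282. 263.]
```

View pics/w2.png

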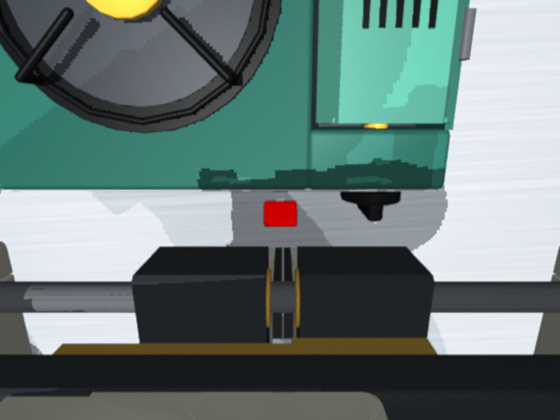

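View pics/t2.png

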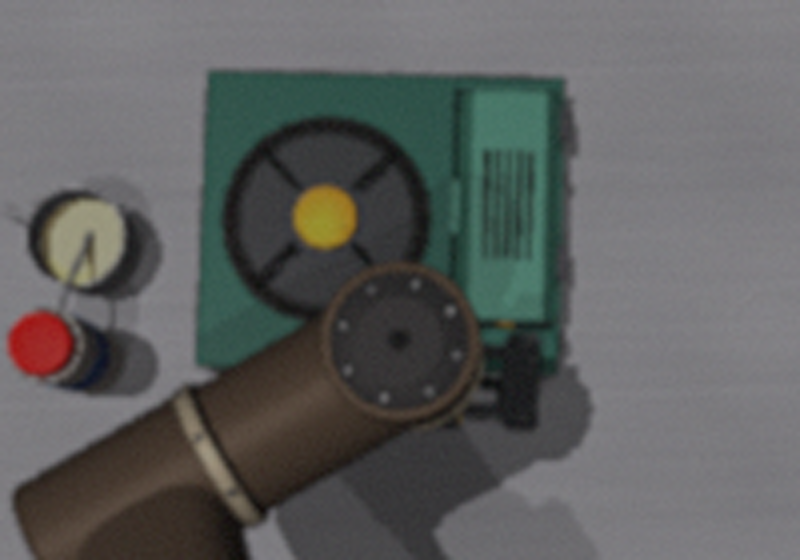

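The cover lies flat and shut over the bay, and the stove and mug are where they were. In the wrist view the cap is at (280,213) with the fingertips almost directly above it. Next I'll push the lever down.

Request:
{"method": "servo_tool", "body": {
  "deltas": [
    [1,0,-1.5,25,0,0,0],
    [1,0,0,25,0,0,0],
    [1,0,0,20,0,0,0],
    [1,0,0,10,0,0,0],
    [1,0,0,4,0,0,0],
    [1,0,0,4,0,0,0],
    [1,0,0,4,0,0,0],
    [1,0,0,4,0,0,0],
    [1,0,0,4,0,0,0],
    [1,0,0,4,0,0,0],
    [1,0,0,4,0,0,0],
    [1,0,0,4,0,0,0],
    [1,0,0,4,0,0,0],
    [1,0,0,4,0,0,0],
    [1,0,0,0,0,0,0]
  ]
}}

```text
t: 9.95
eef_pos: [0.4382, 0.0256, 0.0338]
ee_rot: [3.141, -0.0, -0.049]
force: [-3.3, 1.1, 14.2]
width: 0.0005
gripper_force: 6.5
```

Request:
{"method": "servo_tool", "body": {
  "deltas": [
    [1,0,0,1,0,0,0],
    [1,0,0,1,0,0,0],
    [1,0,0,0,0,0,0]
  ]
}}

```text
t: 10.2
eef_pos: [0.4383, 0.0257, 0.0332]
ee_rot: [3.141, -0.001, -0.049]
force: [-9.4, 0.3, 30.4]
width: 0.0003
gripper_force: 15.6
```

The lever is at its stop. I'll back straight up and off to check.

Request:
{"method": "servo_tool", "body": {
  "deltas": [
    [1,0,0,-5,0,0,0],
    [1,-3,0,-20,0,0,0],
    [1,-3,0,-30,0,0,0],
    [1,0,0,-40,0,0,0],
    [1,0,0,-30,0,0,0],
    [1,0,0,0,0,0,0],
    [1,0,0,0,0,0,0]
  ]
}}

```text
t: 10.78
eef_pos: [0.4329, 0.0265, 0.1583]
ee_rot: [-3.139, -0.004, -0.05]
force: [-0.3, -0.7, -0.6]
width: 0.0002
gripper_force: 0.0
```

Run:
```python
from h import *
f=arm.grab_frame("wrist");save(f,"w3")
for q in("lever_tip","cover_top","stove"):
  for d in arm.recognise(q,f)[:1]: print(q,d["conf"],world(f,d["at"]),proj(f,world(f,d["at"])))
o=np.array([.602,.061,0]);Rz=R.from_euler('z',-.0486).as_matrix()
for p in([-.160,-.045,.066],[-.160,-.045,.031],[-.14,-.168,.068],[.015,-.087,.086]): print(p,proj(f,o+Rz@p))
print(arm.get_state()["eef_pos"])
```

```text
lever_tip 0.64 [0.43662965 0.02967264 0.03044687] [279. 200.]
cover_top 0.59 [ 0.53810893 -0.04916278  0.08275692] [392.  60.]
stove 0.96 [0.52373523 0.05380343 0.07012295] [237.  93.]
[-0.16, -0.045, 0.066] [286. 206.]
[-0.16, -0.045, 0.031] [285. 196.]
[-0.14, -0.168, 0.068] [450. 181.]
[0.015, -0.087, 0.086] [360. -80.]
[0.43096817 0.02554528 0.15541331]
```

View pics/w3.png

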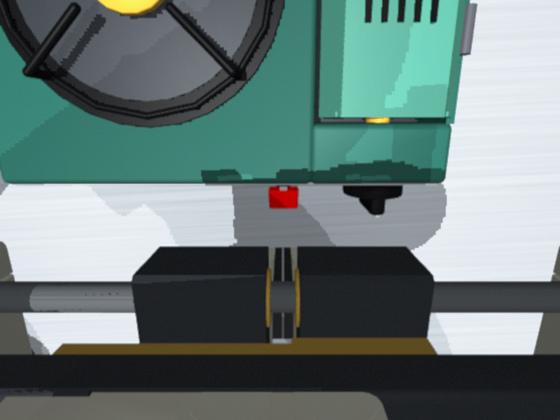

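The cap now sits at (284,197), smaller and at z ≈ 0.030. That is the locked height, and it stayed there after the arm backed off. The cover is shut, and the knob and stove haven't moved.

```bash
python3 -c "
from station import arm
print(arm.job_done())"
```

```text
the job is handed in; nothing more can be done
None
```

The cover is shut, the lock lever is pushed down and stayed there, the knob and stove did not move in the pictures, and I handed the job in at about 11 s on the robot's clock.

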